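# Slide the opened phone under the microscope against the stage brake

### The arm

A 7-joint arm with a two-finger parallel gripper is mounted at the origin on the work surface. World frame = base frame: x ahead of the robot, y to its left, z up, the work surface at z = 0. Lengths are in m, angles in degrees, forces in N, time in s.
With the tool pointing down it reaches from about 0.35 to 0.775 m from the base axis. Payload 3.1 kg.
Tool frame: the origin (TCP) lies on the centre line of the jaws, within the pads' length; the fingertips stand 17 mm ahead of it and the grasp point (between the pads) lies 2 mm behind it (robot.tip_reach is the distance from the TCP to the fingertips, in m); z points along the fingers, y is the direction in which the jaws open and shut (so a half turn about z gives the same grasp; the last joint's range is limited). The gripper opens to 85 mm and grips with 20 to 120 N. Pads are 22 mm wide; open, the fingers measure 114 mm over their backs; the gripper's body (76 mm by 85 mm) begins 54 mm behind the grasp point. The pads swing forward as they close: fully open they stand 13 mm farther back than shut.
Start: joints at [-72.004, 17.813, 0.802, 86.603, -0.252, 75.585, -1.558], TCP at [0.192, 0.516, 0.248] pointing down, gripper open.
Joint ranges: [-154.91, 154.91], [-16.99, 109.72], [-72.82, 74.43], [7.12, 147.25], [-82.49, 262.49], [11.32, 116.49], [-174.64, 174.64]. Speed limits (degrees/s): [159.86, 159.86, 180, 180, 180, 180, 180].

### API

Orientations are given as [roll, pitch, yaw] about the fixed x, y, z axes, in that order (R = Rz(yaw) Ry(pitch) Rx(roll)).
In Python, from station import robot, fingers, vision, workorder, recognise gives the robot as it stands. Calls block until the motion is done:
- robot.move_to(position, orientation): joint-space move of the TCP to a pose.
- robot.line_to(position, orientation=None, velocity=0.15, f_stop=None): straight line of the TCP; orientation=None keeps the orientation; velocity is the mean speed in m/s. With f_stop (N) it stops when the force on the tool has changed by that much, and returns True; else False.
- robot.move_j(angles): joint-space move.
- fingers.gripper_to(opening, force=None): opening from 0.0 (shut) to 1.0 (fully open); force is the grip in N (None keeps the last); returns when the fingers have stopped.
- robot.pause(seconds).
- robot.inverse_kinematics(position, orientation): joint angles nearest the present ones, or None.
- vision.grab_frame(name): name is "scene" or "top" or "wrist"; returns the picture (400x640x3 uint8, red, green, blue); there is no depth.
- vision.calibration(name): a dict with "mtx" (3x3 intrinsics, pixels), "extrinsics" (4x4, takes a point from world to camera coordinates); the wrist camera has in their place "T_tool_cam" (4x4, takes a point from camera to tool coordinates, whose origin is the TCP and whose axes are the flange's). Camera axes: x right, y up, looking along -z (the intrinsics and any distortion apply to the point x, -y, -z); pixel columns grow to the right and rows downward; lengths in m; the calibration is good to about 2 mm. A picture is of the moment at which its call begins: read the wrist's pose just before it. calibration takes no time and is no camera call.
A pose or a line that the arm cannot do raises robot.PlanningError and nothing moves.
- workorder.close_job(): hands the job in, once; it reports no verdict.
Trained networks look in the newest picture that a camera, given by its name, has taken for a name from the list of things; names that differ only in an ending like _2 or _b are one class to them, and where a whole thing is asked for, a point or a joint stands for the part that bears it (a point fixed in the world has none). Each returns a list of dicts, best first, with "p" (0 to 1); they miss things now and then, are a little off and sometimes report something else, mostly with a low value. They report only what shows in the picture. A call takes as long as a camera call.
- recognise(label, camera): "rect" ([centre column, centre row, width, height] in pixels, round what is visible of it).
Readings, each from a call of its own:
- robot.current_time_s(): time.
- robot.current_joint_positions(): joint angles.
- robot.current_dq(): joint speeds.
- robot.current_joint_torque(): joint torques, N m.
- robot.current_tool_pos(): TCP position.
- robot.current_eef_rot(): TCP orientation.
- robot.current_contact_force(): force on the tool from outside, world axes, zero at the start.
- robot.current_torque(): the same for the moment, N m.
- robot.current_finger_gap(): opening from 0.0 (shut) to 1.0 (fully open).
Only numpy, scipy, OpenCV 4.12 (cv2) and the standard library are available. Lean on these libraries where they do the work, as an engineer would, in place of code of your own. Each camera call takes 0.05 s, during which the arm holds its last target. There are 200 camera calls.

### The job

Bring the opened phone under the microscope: with the fingertips press the round brake button on the carriage and, holding it down all the way, push the carriage along its rail until it is fully home against the end stop at the microscope. Then let the button spring back up so that the brake holds the carriage there, and draw the hand away. Never force the carriage with the brake on, do not touch the phone in its nest or bump the microscope, and leave the tools where they lie.

Things in the scene. Friction and masses are not known exactly. Their poses are not given: they have to be found in the camera images.
- slide_stage: Fixed inspection slide, an aluminium rail base 440 mm long and 100 mm wide with two guide shafts and an end block at each end, joined to a white microscope foot (280 x 240 x 18 mm). Origin on the table under the rail; its z is up, the rail runs along its y axis. The carriage travels towards its -y, where the microscope stands. Its yaw and place differ from start to start.
- carriage (a joint): Position of the carriage along the rail in m: 0 at the loading end, grows towards the microscope (the slide's -y), 0.140 hard against the end stop. It starts parked somewhere between 0 and 0.04. Once the brake is released it needs about 2 N to move and does not coast.
- release_button (a joint): Travel of the brake-release button in m: 0 up (brake on), 0.006 fully pressed. A spring pushes it up: it yields at about 4 N, full travel takes 7 N, and it returns by itself. The brake eases as the button sinks and is quite free from 3 mm down; with the button up it holds the carriage against 25 N or more.
- button_top (a point): Centre of the top face of the black round release button (30 mm across, flat), 96 mm above the table when up; it stands 12 mm proud of a grey housing 44 x 50 x 18 mm at the loading end of the carriage. Rides with the carriage, sinks when pressed; axes as the slide's (-y is the push direction). A fingertip's friction on the pressed button is enough to drag the carriage.
- push_plate (a point): Middle of the top edge of an upright grey plate on the microscope side of the button (44 mm wide, 5 mm thick), 106 mm above the table, 10 mm above the raised button. Its face towards the button is 26 mm from the button's centre; a finger pressing the button may also push against it.
- deck (a point): Centre of the phone nest on the carriage's flat aluminium deck (290 x 100 x 8 mm), on the deck's top face 66 mm above the table, 175 mm from the button towards the microscope; axes as the slide's. The nest is a black frame 6 mm high that fits closely round the phone.
- phone: Opened phone, 72 x 150 x 7 mm (x, y, z), 0.15 kg, resting by its weight in the nest on the carriage, whose frame keeps it from shifting sideways; it could be lifted out but must not be. A green circuit board at its end towards the microscope; origin at the centre of its underside, axes as the slide's.
- microscope: White stereo microscope fixed to the slide; origin on the table under its optical axis, 175 mm from the slide's origin along its -y. Ring light of 46 mm radius 182 mm above the table, head above it to 435 mm, eyepieces reaching 100 mm towards the slide's -x at 410 mm, pillar 145 mm to its +x. With the carriage home the button is 215 mm from the optical axis.
- flux_jar: Bystander: amber jar with white cap, 41 mm across, 35 mm high; origin at the centre of its underside.
- solder_spool: Bystander: solder spool standing on its flange, 60 mm across, 38 mm high; origin at the centre of its underside.
- tweezers: Bystander: dark steel tweezers lying flat, about 135 mm long; origin near the middle.
- screwdriver: Bystander: screwdriver lying flat, about 150 mm long.
- cutters: Bystander: side cutters with blue handles, about 135 mm long, lying on the teal mat to the robot's right.
- alcohol_bottle: Bystander: clear bottle with white cap, 48 mm across, 130 mm high, on the teal mat; origin at the centre of its underside.
- brush: Bystander: cleaning brush lying on the teal mat, about 160 mm long.

How it is judged:
By the outcome, as a careful person would: the job done as asked, in the order asked, and still so for the second after the job is handed in, with the robot touching nothing.
It also fails if it takes over 38 s, if anything falls off the work surface, if the arm or the gripper's body presses on something with over 40 N, if the wrist force passes 120 N, or if a joint passes its speed limit or range.

## Working session

There is one attempt and no reset: what is moved stays moved. The work goes in short steps, each a Python script; the robot and the scene stay as the last script left them, time stands still between calls to the robot, and variables do not carry over. Pictures are saved under pics/ and viewed, about 8 in all and at most 12, crops included, and the job is handed in when it is done.

```bash
mkdir -p pics; cat > h.py <<'E'
from station import robot, fingers, vision, workorder, recognise
import numpy as np, cv2
def save(im,n,box=None,s=1):
    if box: im=im[box[1]:box[3],box[0]:box[2]]
    im=cv2.resize(im,None,fx=s,fy=s); cv2.imwrite('pics/'+n,im[:,:,::-1])
def cam(name):
    c=vision.calibration(name); return c,np.array(c['mtx'])
def ray2z(name,u,v,z):
    c,K=cam(name); d=c.get('dist',None)
    p=cv2.undistortPoints(np.array([[[u,v]]],float),K,None if d is None else np.array(d))[0,0]
    E=np.array(c['extrinsics']); R=E[:3,:3];o=-R.T@E[:3,3]
    r=R.T@np.array([p[0],-p[1],-1]); return o+r*(z-o[2])/r[2]
def proj(name,P):
    c,K=cam(name);E=np.array(c['extrinsics']); q=E[:3,:3]@np.array(P)+E[:3,3]
    q=q*[1,-1,-1]; w=K@q; return w[:2]/w[2]
E
python3 - <<'E'
from h import *
a=vision.grab_frame('scene');b=vision.grab_frame('top')
save(a,'s1.png');save(b,'t1.png')
print(vision.calibration('top').keys())
for c in('top','scene'):
  for l in('button_top','push_plate','deck','phone','microscope','slide_stage'):
    print(c,l,[(np.round(d['rect'],1),round(d['p'],2)) for d in recognise(l,c)[:2]])
print(robot.current_time_s(),robot.current_tool_pos(),robot.current_eef_rot())
E
```

```text
dict_keys(['mtx', 'extrinsics'])
top button_top [(array([215.3, 216.2,   8.8,  10.7]), 0.53)]
top push_plate [(array([251.9, 215.1,  94.4,  45.6]), 0.66), (array([315.9, 170.7,  50.9, 100.2]), 0.6)]
top deck [(array([253.1, 212. ,  93.8,  44. ]), 0.97)]
top phone [(array([270.1, 208.8,  47.4,  29.5]), 0.86)]
top microscope [(array([315.8, 169.8,  46.6,  98.5]), 0.91)]
top slide_stage [(array([272.7, 177.3, 165.6, 117.4]), 0.62), (array([270.5, 206.8,  44.7,  27.3]), 0.24)]
scene button_top [(array([397.2, 276.5,  14.2,  10. ]), 0.62)]
scene push_plate [(array([369.5, 267. , 107.6,  87.3]), 0.82)]
scene deck [(array([366.9, 266. , 102.2,  86.6]), 0.73), (array([398.4, 276.1,  11.6,  11.3]), 0.28)]
scene phone [(array([348.8, 244.9,  56.4,  44.5]), 0.71)]
scene microscope [(array([306.8, 170.6, 102.5, 172.9]), 0.96)]
scene slide_stage [(array([340.1, 207.3, 199.7, 244. ]), 0.87)]
0.7 [0.19155463 0.51556852 0.24831741] [1.79998268e+02 2.16470437e-03 1.59619855e+02]
```

View pics/t1.png

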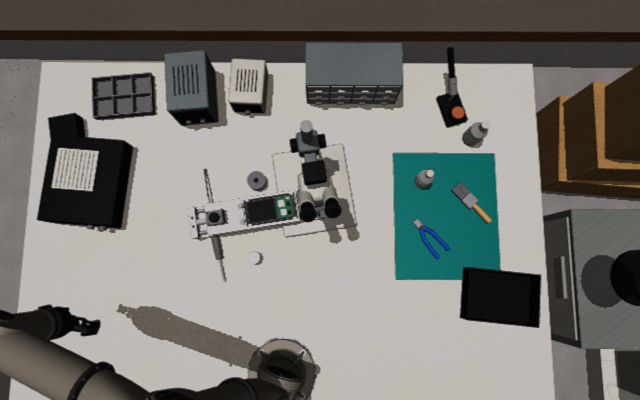

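View pics/s1.png

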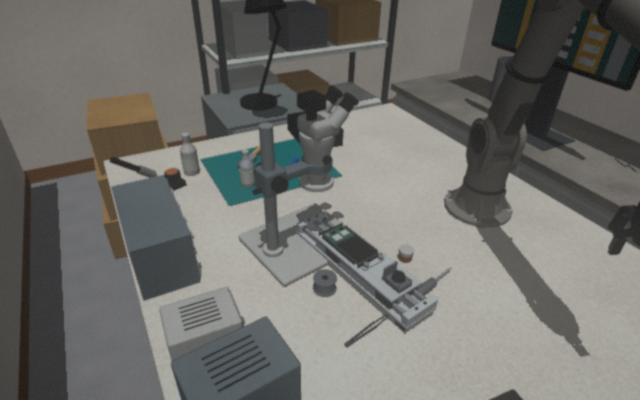

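The top picture shows the slide with its button at about (215,216), the phone at (270,209) and the microscope at (315,200). The rail runs to the right and slightly up. The scene view agrees: button at (397,276) next to the upright plate.

```bash
python3 - <<'E'
from h import *
b=ray2z('top',215.3,216.2,.096);b2=ray2z('scene',397.2,276,.096)
p=ray2z('top',270.1,208.8,.073);p2=ray2z('scene',348.8,244.9,.073)
print(b,b2,p,p2,np.linalg.norm(p-b),np.degrees(np.arctan2(*(b-p)[1::-1])))
c,_=cam('wrist');print(np.round(c['T_tool_cam'],3),c['mtx'])
# move above, jaws shut, tool y across rail
from scipy.spatial.transform import Rotation as Ro
d=(p-b)[:2];d/=np.linalg.norm(d);print(d)
for yaw in (np.degrees(np.arctan2(d[1],d[0]))+k for k in(0,90,180,270)):
  print(yaw,[None if (q:=robot.inverse_kinematics([*(b[:2]+d*s),z],[180,0,yaw])) is None else np.round(q) for s,z in((0,.25),(0,.1),(.15,.1))])
E
```

```text
[0.48220285 0.20186623 0.096     ] [0.48633526 0.21691543 0.096     ] [0.50877464 0.03623449 0.073     ] [0.51387149 0.04925766 0.073     ] 0.16931903194873796 99.11412445786645
[[ 0.     0.963  0.27   0.069]
 [ 1.    -0.    -0.     0.   ]
 [-0.     0.27  -0.963 -0.126]
 [ 0.     0.     0.     1.   ]] [[288.83903206   0.         314.98384457]
 [  0.         288.83903206 199.02758259]
 [  0.           0.           1.        ]]
[ 0.15840148 -0.98737479]
-80.88587554213355 [array([-28.,  15.,   4.,  91.,  -1.,  75., 166.]), array([-24.,  22.,  -1., 103.,   1.,  55., 164.]), array([ -54.,   34.,   65.,  106.,  -35.,   62., -147.])]
9.114124457866453 [array([-52.,  16.,  35.,  92.,  -9.,  75., -97.]), array([-50.,  25.,  33., 104., -16.,  56., -91.]), array([-38.,  24.,  39., 106., -18.,  56., -72.])]
99.11412445786645 [array([-45.,  15.,  26.,  91.,  -7.,  75.,  -9.]), array([-45.,  24.,  27., 103., -13.,  56.,  -4.]), array([-35.,  24.,  35., 106., -16.,  56.,  16.])]
189.11412445786647 [array([-37.,  15.,  15.,  91.,  -4.,  75.,  78.]), array([-35.,  23.,  13., 103.,  -6.,  55.,  80.]), array([-27.,  22.,  25., 106., -11.,  55., 101.])]
```

```bash
cat >> h.py <<'E'
from scipy.spatial.transform import Rotation as Ro
def wrist_z(u,v,z,pos,rpy):
    c,K=cam('wrist');T=np.array(c['T_tool_cam']);R=Ro.from_euler('xyz',rpy,degrees=True).as_matrix()
    r=R@T[:3,:3]@(np.linalg.inv(K)@[u,v,1]*[1,-1,-1]); o=np.array(pos)+R@T[:3,3]
    return o+r*(z-o[2])/r[2]
E
python3 - <<'E'
from h import *
t=robot.current_time_s()
robot.move_to([.488,.225,.27],[180,0,99])
fingers.gripper_to(0)
pos,rpy=robot.current_tool_pos(),robot.current_eef_rot()
im=vision.grab_frame('wrist');save(im,'w1.png')
print(pos,rpy,np.round(robot.current_joint_positions()),robot.current_time_s()-t,robot.current_contact_force())
for l,z in(('button_top',.096),('push_plate',.106),('phone',.073),('deck',.066)):
  for d in recognise(l,'wrist')[:2]: print(l,np.round(d['rect'],1),round(d['p'],2),wrist_z(*d['rect'][:2],z,pos,rpy))
E
```

```text
[0.48804543 0.22492996 0.2700267 ] [ 1.79996477e+02 -1.16285553e-04  9.89934083e+01] [-46.  16.  25.  87.  -7.  78. -11.] 2.3499999999999996 [0.1521515  0.06584052 0.80509326]
button_top [306.1 194.   31.4  30.4] 0.9 [0.47999891 0.21381748 0.096     ]
push_plate [305.1 247.7  87.  172.4] 0.74 [0.48782624 0.15627276 0.106     ]
push_plate [305.  196.1  31.6  29.3] 0.35 [0.47911601 0.21405434 0.106     ]
phone [314.1 325.1  10.7  26. ] 0.68 [0.51721973 0.03214049 0.073     ]
deck [307.5 249.4  88.3 175.6] 0.78 [0.49257024 0.13555992 0.066     ]
```

View pics/w1.png

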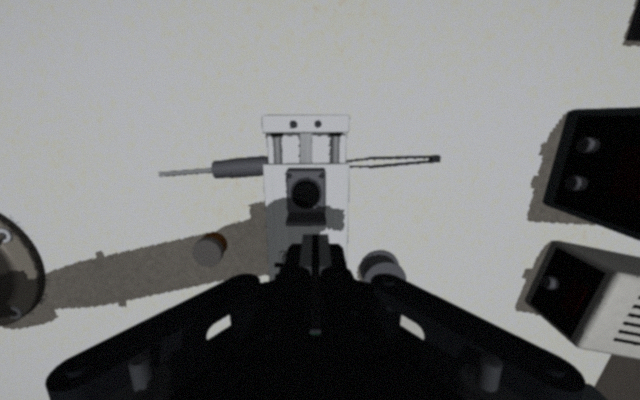

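The button shows at (306,193), with no contact yet. It back-projects to (0.480, 0.214), and the rail looks parallel to the image columns, which fits a yaw of about 99°. I'll press next.

```bash
python3 - <<'E'
from h import *
th=np.radians(99.1-90); d=np.array([np.sin(th),-np.cos(th)])
b=np.array([.480,.214])+d*.004
print(robot.tip_reach,fingers and robot.current_finger_gap())
o=[180,0,99.1]
tr=robot.tip_reach
robot.line_to([*b,.111+tr],o,velocity=.15)
pos,rpy=robot.current_tool_pos(),robot.current_eef_rot()
im=vision.grab_frame('wrist');save(im,'w2.png',(200,100,440,300),3)
f0=np.array(robot.current_contact_force())
s=robot.line_to([*b,.084+tr],velocity=.02,f_stop=13)
robot.pause(.2)
print(s,robot.current_tool_pos(),'tip z',robot.current_tool_pos()[2]-tr,np.array(robot.current_contact_force())-f0,robot.current_time_s())
E
```

```text
0.017 0.00017011459116561363
True [0.48057126 0.21002633 0.10735115] tip z 0.09035115252477807 [-1.5576229  -0.97405351  6.7881056 ] 5.6167
```

View pics/w2.png

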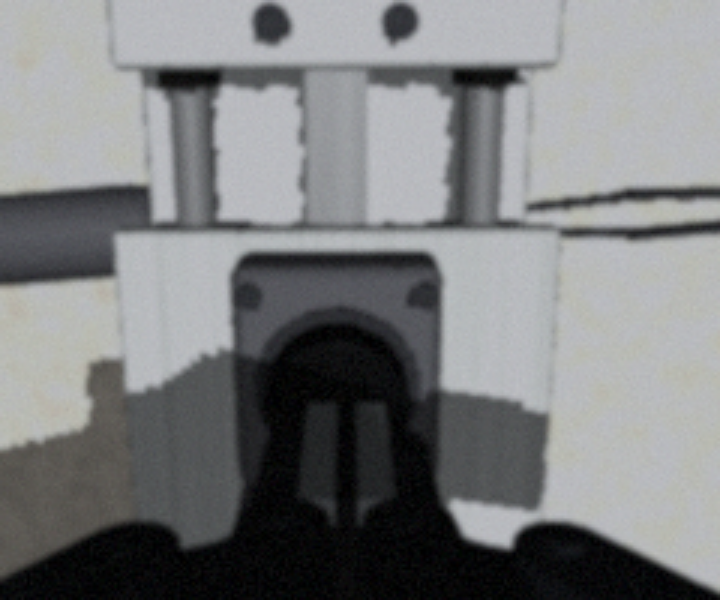

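The fingertips sit centred on the button (about (345,400) in the crop), and it is nearly bottomed at 6.8 N. I'll firm up the press first and then drag.

```bash
python3 - <<'E'
from h import *
p=np.array(robot.current_tool_pos())
for k in range(4):
  p[2]-=.0006
  s=robot.line_to(p,velocity=.01,f_stop=12); robot.pause(.1)
  print(s,robot.current_tool_pos()[2],robot.current_contact_force(),robot.current_time_s())
  if robot.current_contact_force()[2]>15: break
E
```

```text
False 0.10753920845313214 [-2.33549228 -0.48078835  6.19002158] 5.9667
False 0.1071162666586658 [-2.27992075 -1.32158033  6.62881236] 6.3167
False 0.10707168315883456 [-2.97245623 -1.49965006 10.79117625] 6.6667
False 0.10702371015800571 [-4.42545529 -1.570615   13.64612479] 7.0167
```

```bash
python3 - <<'E'
from h import *
th=np.radians(99.1-90); d=np.array([np.sin(th),-np.cos(th)])
s0=np.array(robot.current_tool_pos())
z=.1048
for L,fs in((.02,9),(.155,9)):
  s=robot.line_to([*(s0[:2]+d*L),z],velocity=.04,f_stop=fs)
  p=np.array(robot.current_tool_pos());f=np.array(robot.current_contact_force())
  print(s,p,'trav',(p-s0)[:2]@d,f,'along',f[:2]@d,robot.current_time_s())
  if s or f[2]<9: break
im=vision.grab_frame('wrist');save(im,'w3.png',(200,60,440,300),2.5)
print([(np.round(x['rect'],1),x['p']) for x in recognise('button_top','wrist')[:1]])
vision.grab_frame('top')
print([(np.round(x['rect'],1),x['p'],ray2z('top',*x['rect'][:2],.073)) for x in recognise('phone','top')[:1]])
E
```

```text
False [0.4839712  0.19048172 0.10698272] trav 0.019869285606482903 [-4.30939968 -1.206294   14.2317892 ] along 0.5095450237792855 7.6667
True [0.4993596  0.10206946 0.10746886] trav 0.10960256783272404 [-1.91063334 -0.9162085   6.9522531 ] along 0.6024948475896421 9.8
[(array([311.9, 229.4,  54.5,  34.8]), 0.97)]
[(array([300.8, 206.8,  41.9,  23.1]), 0.67, array([ 0.51536275, -0.05989104,  0.073     ]))]
```

View pics/w3.png

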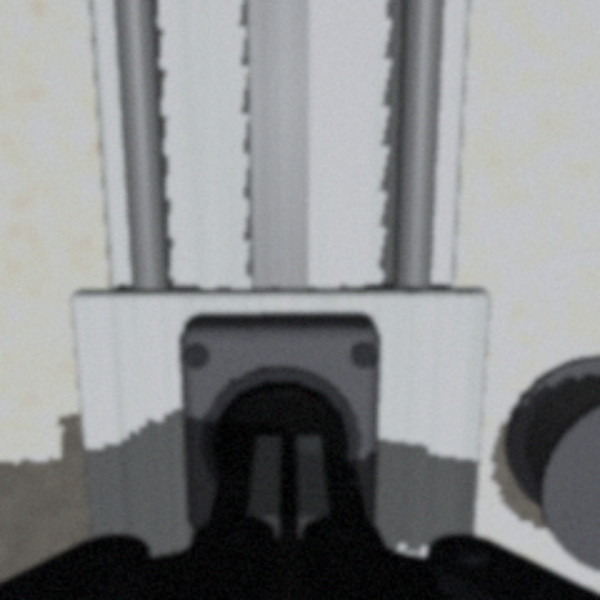

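The fingers are still on the button, and the carriage moved about 110 mm before the force stop. I'll check that this really is the end stop by re-pressing and pushing again.

```bash
python3 - <<'E'
from h import *
for z in(.04,.05,.058,.066):
  e=wrist_z(305.5,115,z,[.48804543,.22492996,.2700267],[180,0,98.9934]); v=e[:2]-[.480,.214]
  print(z,'q0 from loading edge',np.linalg.norm(v)-.040,'yaw',np.degrees(np.arctan2(v[1],v[0])))
th=np.radians(99.1-90); d=np.array([np.sin(th),-np.cos(th)])
s0=np.array(robot.current_tool_pos()); f0=np.array(robot.current_contact_force())
p=s0.copy()
for k in range(5):
  p[2]-=.0006; robot.line_to(p,velocity=.01,f_stop=12); 
  if robot.current_contact_force()[2]>14: break
robot.pause(.05);s1=np.array(robot.current_tool_pos());print('press',s1,robot.current_contact_force())
for L in (.002,.004,.006,.008):
  s=robot.line_to([*(s0[:2]+d*L),p[2]],velocity=.02,f_stop=10)
  q=np.array(robot.current_tool_pos());f=np.array(robot.current_contact_force())
  print(s,'trav',(q-s0)[:2]@d,'z',q[2],f,'along',f[:2]@d,robot.current_time_s())
  if s or f[:2]@d<-7: break
im=vision.grab_frame('wrist');save(im,'w4.png',(200,60,440,300),2.5)
print([(np.round(x['rect'],1),x['p']) for x in recognise('button_top','wrist')[:1]])
E
```

```text
0.04 q0 from loading edge 0.041660886495067086 yaw 100.2465145020279
0.05 q0 from loading edge 0.041566059402735146 yaw 100.02030420878695
0.058 q0 from loading edge 0.041491115062147234 yaw 99.83895912921344
0.066 q0 from loading edge 0.04141698856996918 yaw 99.65728201386919
press [0.49955854 0.10206544 0.10696857] [-6.30804183 -0.18144613 17.05905831]
False trav 0.00023316388337634632 z 0.10696113086501328 [-6.70116284  1.45360786 16.50181831] along -2.4951554297822285 11.5583
False trav 0.00036138267105404354 z 0.10695331588992567 [-5.98161056  4.5101067  16.79050761] along -5.399381593076976 11.8083
False trav 0.0009517210533849131 z 0.10691893831763943 [-6.30920966  5.79988162 16.21588913] along -6.724735595519173 12.0583
False trav 0.002587735611404521 z 0.10692516002549575 [-5.38354684  6.71121237 14.84152812] along -7.478195117081042 12.3083
[(array([311.9, 229. ,  57.4,  39.6]), 0.87)]
```

The finger pushed with 7 N along the rail (2 N is enough to move it) with the button bottomed, and the carriage didn't move, so it is against the stop. I'll ease the lateral load a little, lift straight up, and look.

```bash
python3 - <<'E'
from h import *
th=np.radians(99.1-90); d=np.array([np.sin(th),-np.cos(th)])
p=np.array(robot.current_tool_pos());
f=np.array(robot.current_contact_force());print(f[:2]@d)
robot.line_to([*(p[:2]+d*.0025),p[2]-.001],velocity=.02)
f=np.array(robot.current_contact_force());print('eased',f,f[:2]@d)
p=np.array(robot.current_tool_pos());
robot.line_to([p[0],p[1],p[2]+.03],velocity=.06)
p[2]+=.03
robot.line_to([*(p[:2]-d*.08),.28],velocity=.15)
pos,rpy=robot.current_tool_pos(),robot.current_eef_rot()
im=vision.grab_frame('wrist');save(im,'w5.png')
print(pos,rpy,robot.current_contact_force(),robot.current_time_s())
for l,z in(('button_top',.096),('phone',.073)):
  for x in recognise(l,'wrist')[:1]: print(l,np.round(x['rect'],1),round(x['p'],2),wrist_z(*x['rect'][:2],z,pos,rpy))
im=vision.grab_frame('scene');save(im,'s2.png',(200,120,480,340),2.8)
E
```

```text
-6.804770196839901
eased [-3.70712737  3.27026418  9.09196827] -3.8154161053374307
[0.48764234 0.17797623 0.27904302] [-179.84466107   -0.30532249   99.11038456] [-0.22526494  0.30791832  0.33659746] 14.6833
button_top [316.4 230.6  19.5   6.7] 0.39 [0.49718176 0.12450368 0.096     ]
phone [314.8 325.8   9.5  21.4] 0.68 [ 0.51858484 -0.02114308  0.073     ]
```

View pics/w5.png

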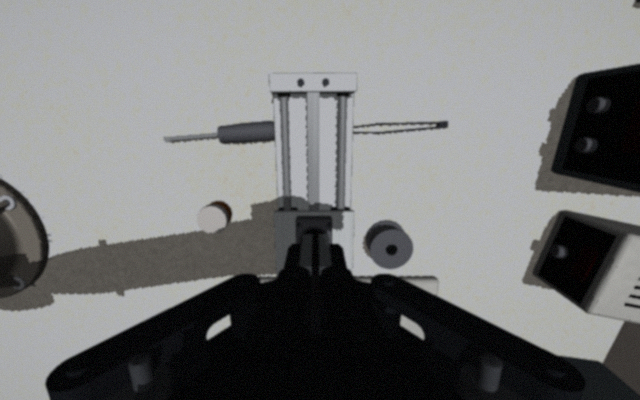

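View pics/s2.png

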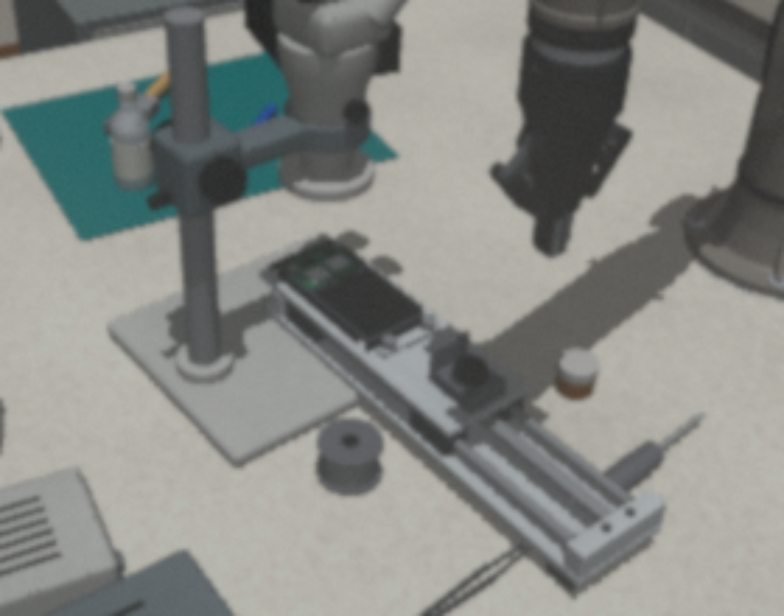

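The scene picture shows the button up, the phone still in its nest under the microscope, and the tools in place. I'll move the hand further off and measure how far the button is from the rail's loading end; it should be about 180 mm.

```bash
python3 - <<'E'
from h import *
th=np.radians(99.1-90); d=np.array([np.sin(th),-np.cos(th)])
p=np.array(robot.current_tool_pos())
robot.line_to([*(p[:2]-d*.06),.30],velocity=.15)
pos,rpy=robot.current_tool_pos(),robot.current_eef_rot()
im=vision.grab_frame('wrist');save(im,'w6.png',(200,0,460,260),2.3)
print(pos,rpy,robot.current_time_s())
for x in recognise('button_top','wrist')[:1]:
  b=wrist_z(*x['rect'][:2],.096,pos,rpy); print(x['rect'],x['p'],b)
  for r in range(20,80,10): print(r,np.linalg.norm((wrist_z(314,r,.055,pos,rpy)-b)[:2]))
E
```

```text
[0.47848717 0.23652988 0.29972044] [-179.9378022    -0.27077739   99.14627387] 15.45
```

View pics/w6.png

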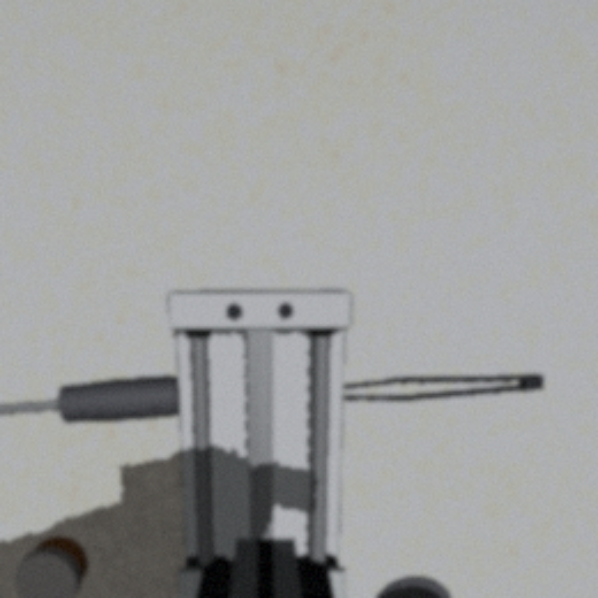

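The fingers hide the button from here, so I'll use pictures w1 and w5, which show both the carriage's end edge and the rail's end.

```bash
python3 - <<'E'
from h import *
A=([.48804543,.22492996,.2700267],[180,0,98.9934]);B=([0.48764234,0.17797623,0.27904302],[-179.84466,-.30532,99.11038])
n=lambda a,b:round(np.linalg.norm((a-b)[:2]),4)
b=np.array([.480,.214,.096]); eA=wrist_z(306,164.5,.066,*A); k=n(b,eA)
for z in(.05,.058,.066):
  gA=n(wrist_z(305.5,115,z,*A),eA); gB=n(wrist_z(313,73,z,*B),wrist_z(314,210.5,.066,*B))
  print(z,'btn-edge',k,'gap before',gA,'after',gB,'diff',gB-gA,'btn-to-rail-end',gB+k)
print(robot.current_contact_force(),robot.current_dq(),robot.current_time_s())
E
```

```text
0.05 btn-edge 0.0269 gap before 0.0546 after 0.159 diff 0.10439999999999999 btn-to-rail-end 0.1859
0.058 btn-edge 0.0269 gap before 0.0546 after 0.1578 diff 0.10319999999999999 btn-to-rail-end 0.1847
0.066 btn-edge 0.0269 gap before 0.0545 after 0.1567 diff 0.10220000000000001 btn-to-rail-end 0.1836
[-0.25421252 -0.17306558  0.54123506] [ 0.19910072 -0.11166906  0.02826052  0.06408645 -0.39572669  0.00366713
 -0.06208317] 15.5
```

```bash
python3 - <<'E'
from h import *
robot.pause(.3); workorder.close_job(); print(robot.current_time_s())
E
```

```text
the job is handed in; nothing more can be done
the job is handed in; nothing more can be done
```

The carriage is at the end stop under the microscope, with the button back up and the hand clear. I handed the job in at about 16 s of the 38 s allowed.

**What I did:** With the gripper shut, I pressed the button down until it stopped (fingertips at 90 mm height). I dragged the carriage about 110 mm along the rail until the force stop tripped, then pressed again to test the end stop. I eased the sideways load to about 4 N, lifted straight up and drew the hand away.

**Last checks:**
- **End stop:** with the button fully down, the carriage resisted about 7 N along the rail, where 2 N normally moves it. At that load the fingertip began to slip on the button instead.
- **Button position:** the button measured about 184 mm from the loading end of the rail, against roughly 180 mm expected when home.
- **Final picture:** the scene view shows the button up, the phone in its nest under the microscope, and the tools near the slide unmoved. The force on the hand is near zero.

**Disagreements and gaps:**
- **Travel:** the wrist pictures gave about 103 mm of carriage travel against 110 mm from the arm. I put the difference down to the coarse pixel readings.
- **Distance to the microscope:** I did not measure the button's distance to the optical axis directly.
- **Last close-up:** in my last wrist picture the fingers hid the button, so the 184 mm comes from two earlier pictures.
- **Press during the drag:** when the force stop tripped, the press had relaxed to about 7 N, with the button about 5.5 mm down. I pressed it fully again before the end-stop test.

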